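# Snap the carrying handle onto the bottle carrier and move it to the loading mat

## Task

Get the empty bottle carrier ready for loading: take the loose black handle, push it straight down over the two snap hooks on top of the carrier until both sides have clicked home, pressing firmly but never with more than about 30 N. Then lift the carrier by that handle, set it down gently, without letting it drop, squarely on the middle of the yellow-edged mat, and let go, leaving the other things on the bench alone.

Things in the scene. Friction and masses are not known exactly. Their poses are not given: they have to be found in the camera images.
- carrier: loose teal bottle carrier, empty, 0.3 to 0.6 kg, 256 (x) by 132 (y) mm, walls 95 mm tall. Origin: centre of its underside. Its height-adjustable partition (stiff: a push will not shift it) has two pillars on the long middle line, at x = +-62 mm, with flat tops 100 to 124 mm above the underside, differing each time and not in the readings; a pale green hook rises from each. Half a turn is the same
- hook_a (a joint): bend of the hook at the carrier's +x end: 0 rad when sprung upright, 0.1 when bent most. Hooks bend towards the carrier's middle only. Stem 4 (x) by 11 (y) mm, barb pointing outward, 4 mm proud, flat underneath 13.5 mm above the pillar top, tapering above that to a tip 1.5 by 5 mm, 27 mm above the pillar top, at 61.75 mm from the carrier's middle
- hook_b (a joint): the same at the -x end. The tips enter the handle's slots up to about 3 mm off. The feet meet the barbs about 15 mm above the pillar tops; pushing gets harder until both hooks together take roughly 8 to 18 N, then they spring back over the feet (the click) about 2 to 4 mm above the pillar tops, on which the feet then stop hard
- handle: loose black handle, 70 g, standing on the bench: level bar 112 mm long (x), 20 wide, 52 to 68 mm above the underside, gripped across; legs at x = +-53 mm with out-turned feet, frames 12 mm thick, 20 wide, to x = +-73 mm, slots 14 wide from x = 56 to 66 mm (69 below). Origin: centre of underside. Home: above the carrier's origin, x axes parallel either way round, feet on the pillars, outer rims under the barbs, 1.5 mm play
- mat: fixed dark rubber mat with a yellow edge, 310 (x) by 190 (y) mm, 4 mm thick; origin at the centre of its underside. The carrier is to stand with its long side along the mat's long side (either way round)
- bottle_green: small green glass bottle, blue cap, 56 mm across, 180 mm tall; bystander, origin at its underside's centre
- bottle_amber: small amber bottle, 56 mm across, 170 mm tall; bystander, origin at its underside's centre
- bottle_clear: small clear bottle, 60 mm across, 190 mm tall; bystander, origin at its underside's centre
- jar: glass jar with red lid, 72 mm across, 90 mm tall; bystander, origin at its underside's centre
- tin: small two-handled steel pot, 80 mm across, 55 mm tall; bystander, origin at its underside's centre
- brush: blue-handled brush lying flat; bystander, origin at its underside's centre
- tape: cardboard ring lying flat, 90 mm across, 25 mm tall; bystander, origin at its underside's centre
Things that resemble listed ones, but are neither listed nor needed, are in the scene too. There is more than one size of the handle; the one meant has the size given above.

How it is judged:
By the outcome, as a careful person would: the job done as asked, in the order asked, and still so for the second after the job is handed in, with the robot touching nothing.
It also fails if it takes over 58 s, if anything falls off the work surface, if the arm or the gripper's body presses on something with over 40 N, if the wrist force passes 120 N, or if a joint passes its speed limit or range.

## Robot

A 6-joint arm with a two-finger parallel gripper is mounted at the origin on the work surface. World frame = base frame: x ahead of the robot, y to its left, z up, the work surface at z = 0. Lengths are in m, angles in degrees, forces in N, time in s.
With the tool pointing down it reaches from about 0.35 to 1 m from the base axis. Payload 7.1 kg.
Tool frame: the origin (TCP) lies on the centre line of the jaws, within the pads' length; the fingertips stand 8 mm ahead of it and the grasp point (between the pads) lies 11 mm behind it; z points along the fingers, y is the direction in which the jaws open and shut (so a half turn about z gives the same grasp; the last joint's range is limited). The gripper opens to 85 mm and grips with 20 to 120 N. Pads are 22 mm wide; open, the fingers measure 114 mm over their backs; the gripper's body (76 mm by 85 mm) begins 54 mm behind the grasp point. The pads swing forward as they close: fully open they stand 13 mm farther back than shut.
Start: joints at [63.484, 24.242, 93.386, -0, 62.372, -1.089], TCP at [0.268, 0.564, 0.239] pointing down, gripper open.
Joint ranges: [-172.04, 172.04], [-51.8, 120.97], [4.93, 147.93], [-75.15, 255.16], [6.16, 154.13], [-145.62, 145.62]. Speed limits (degrees/s): [136.94, 136.94, 172.46, 180, 180, 180].

## Interface

Orientations are given as a 3x3 rotation matrix whose columns are the frame's x, y, z axes.
In Python, from plant import sensors, snapshot, order gives the robot as it stands.
- The arm moves only by the shell command python3 -m inch 'ROWS' [OPENING] [FORCE]. ROWS is JSON, one flat list of numbers, 4 for each row, row after row: the shift along the tool's x, y, z in cm, then the turn about the tool's z in rad. A call has 1 to 12 rows; each row is the pose to reach, as a shift and turn from the pose commanded when the call began, along the tool's axes at that moment; what a row does not reach only later rows make up. A row lasts 1/8 s, in which the tool goes at most 62.5 mm and 10.7 degrees, less where a joint would pass 70% of its speed; a pose out of reach is approached as far as the arm can. A call with a gripper value outside its range is refused whole. OPENING is the finger opening in cm, from 0 to 8.54, set as the call begins (- or left out, the last holds). The fingers move at their own pace and stop on an object; FORCE is the grip in N (left out, the last holds). Time passes only in rows, so rows that repeat a pose let the fingers close. It gives the time, the measured TCP pose, the force and the opening at its end, in the units of the state.
- sensors.state(): the state, without advancing time (a new reading comes with each control period).
- snapshot(name): name is "scene" or "top"; returns a dict with "pixels" (480x640x3 uint8, red, green, blue), "mtx" (3x3 intrinsics, pixels), "R" (3x3) and "t" (3): a world point X has camera coordinates R X + t. Camera axes: x right, y down, z forward; pixel columns grow to the right and rows downward; lengths in m; the calibration is good to about 2 mm. A picture is of the moment at which its call begins. There is no depth.
- order.job_done(): hands the job in, once; it reports no verdict.
The state is a dict: "time_s": time; "joint_positions": joint angles; "dq": joint speeds; "joint_torque": joint torques, N m; "position": TCP position; "orientation": TCP orientation; "force": force on the tool from outside, world axes, zero at the start; "ft_torque": the same for the moment, N m; "gripper_width": finger opening in m.
Only numpy, scipy, OpenCV 4.12 (cv2) and the standard library are available. Lean on these libraries where they do the work, as an engineer would, in place of code of your own. Each camera call takes 0.05 s, during which the arm holds its last target.

## Working session

There is one attempt and no reset: what is moved stays moved. The work goes in short steps, Python scripts to look and compute and a shell command to move; the robot and the scene stay as the last step left them, time stands still between calls to the robot, and variables do not carry over. Pictures are saved under pics/ and viewed, and the job is handed in when it is done.

```bash
ls; mkdir -p pics; python3 - <<'E'
from plant import sensors, snapshot
import cv2, numpy as np
print(sensors.state())
for n in("scene","top"):
    s=snapshot(n); cv2.imwrite(f"pics/{n}0.png",s["pixels"][...,::-1]); np.savez(f"pics/{n}0.npz",**s)
    print(n,s["mtx"].tolist(),s["R"].tolist(),s["t"].tolist())
E
```

```text
pics
{'time_s': 0.0, 'joint_positions': array([ 6.34821653e+01,  2.42857778e+01,  9.34316987e+01, -1.70515863e-04,
        6.23721965e+01, -1.08974499e+00]), 'dq': array([ 0.06860216,  0.00449448, -0.04309006,  0.05384328, -0.05486031,
       -0.02378658]), 'joint_torque': array([ 6.23656979e-04, -5.57377982e+01, -2.81743079e+01,  5.09115864e-05,
        7.37061084e-03, -1.32946134e-07]), 'position': array([0.26811022, 0.56397841, 0.23852918]), 'orientation': array([[-9.03125480e-01,  4.29376156e-01, -6.96415431e-04],
       [ 4.29376720e-01,  9.03124392e-01, -1.40161076e-03],
       [ 2.71315225e-05, -1.56485496e-03, -9.99998775e-01]]), 'force': array([ 0.36228786, -0.51232232, -0.19701712]), 'ft_torque': array([-0.04797106,  0.00516928,  0.03397908]), 'gripper_width': 0.0855483365759413}
scene [[494.6661923584621, 0.0, 322.3572422579663], [0.0, 494.6661923584621, 243.84295828678205], [0.0, 0.0, 1.0]] [[0.0321116637733002, 0.9994786927076751, -0.0033442298167991914], [0.726554487201301, -0.025640489438081362, -0.6866302807399556], [-0.6863580830567709, 0.01961907553206034, -0.7269990878246699]] [-0.002855884607289241, -0.3555619910684414, 1.698196802678862]
top [[604.6821880439783, 0.0, 309.68759320311506], [0.0, 604.6821880439783, 253.3833217673066], [0.0, 0.0, 1.0]] [[0.02179221268456674, -0.9996373696827492, -0.01581861561784699], [-0.9945464458563961, -0.02006165566589055, -0.10234694429416705], [0.1019924825696517, 0.017962714318772187, -0.9946229810302905]] [0.002400747068155813, 0.5634515847045802, 1.5209369168333087]
```

View pics/scene0.png

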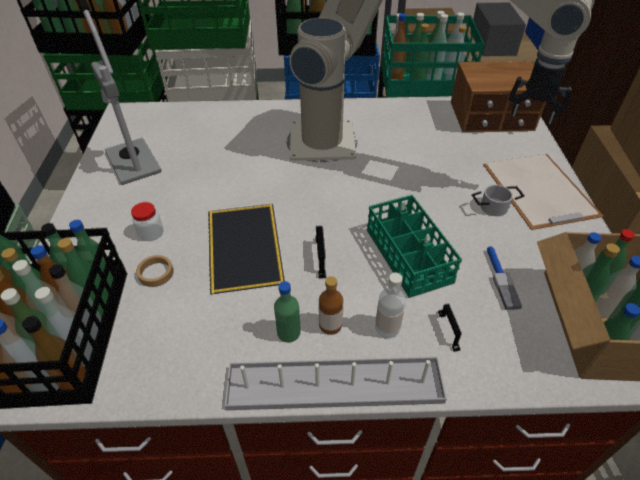

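View pics/top0.png

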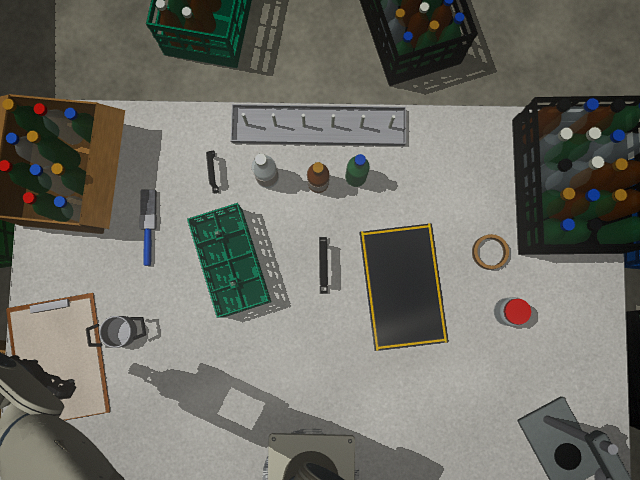

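The top view shows the mat at about (404,287), the teal carrier at about (230,260), and black handles at (323,265) and (212,171). I'll enlarge both handles and the carrier.

```bash
cat > h.py <<'E'
import numpy as np, cv2
from plant import sensors, snapshot
def grab(n,tag):
    s=snapshot(n); cv2.imwrite(f"pics/{n}{tag}.png",s["pixels"][...,::-1]); np.savez(f"pics/{n}{tag}.npz",**s); return s
def load(n,tag): return dict(np.load(f"pics/{n}{tag}.npz"))
def ray(s,u,v):
    d=s["R"].T@np.linalg.inv(s["mtx"])@np.array([u,v,1.]); return -s["R"].T@s["t"],d
def onz(s,u,v,z):
    c,d=ray(s,u,v); return c+d*(z-c[2])/d[2]
def proj(s,X):
    c=s["R"]@np.asarray(X,float)+s["t"]; p=s["mtx"]@c; return p[:2]/p[2]
def tri(obs):
    A=np.zeros((3,3));b=np.zeros(3)
    for s,(u,v) in obs:
        c,d=ray(s,u,v); d=d/np.linalg.norm(d); P=np.eye(3)-np.outer(d,d); A+=P;b+=P@c
    return np.linalg.solve(A,b)
def crop(s,u0,v0,u1,v1,k,f):
    cv2.imwrite(f,cv2.resize(s["pixels"][v0:v1,u0:u1,::-1],None,fx=k,fy=k,interpolation=cv2.INTER_CUBIC))
E
python3 - <<'E'
from h import *
t=load("top",0);s=load("scene",0)
a=np.hstack([cv2.resize(t["pixels"][225:305,295:355],None,fx=6,fy=6,interpolation=2)[:480],cv2.resize(t["pixels"][135:215,185:245],None,fx=6,fy=6,interpolation=2)])
cv2.imwrite("pics/c1.png",a[...,::-1])
b=np.hstack([cv2.resize(s["pixels"][215:285,290:350],None,fx=6,fy=6,interpolation=2),cv2.resize(s["pixels"][290:360,420:480],None,fx=6,fy=6,interpolation=2)])
cv2.imwrite("pics/c2.png",b[...,::-1])
crop(t,175,195,305,325,4,"pics/c3.png")
crop(s,360,190,470,300,5,"pics/c4.png")
E
```

```text
(no output)
```

View pics/c1.png

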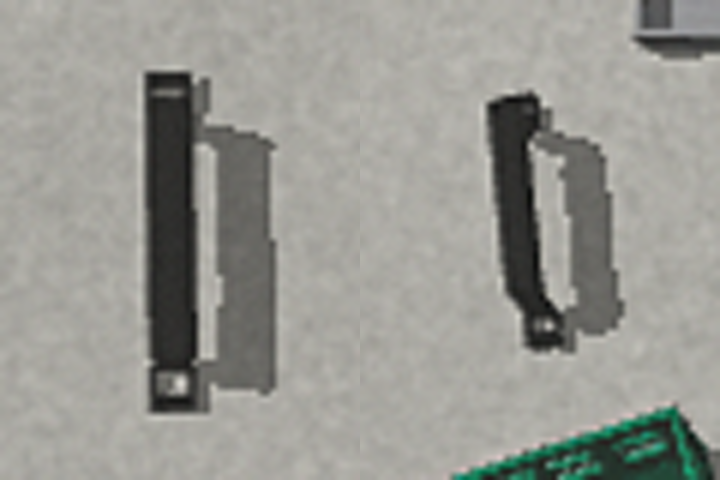

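View pics/c2.png

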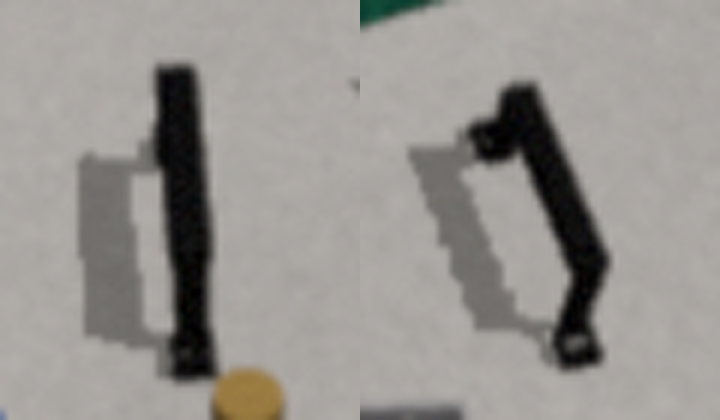

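View pics/c3.png

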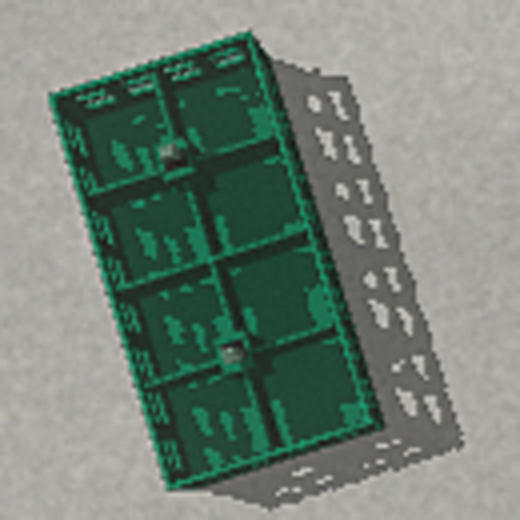

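View pics/c4.png

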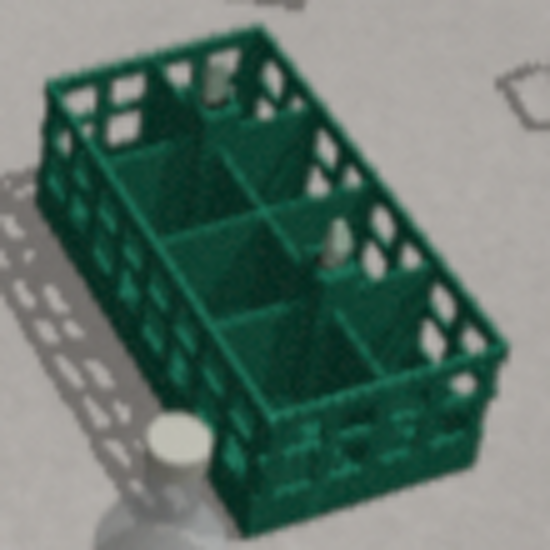

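Candidates are the handle at top (323,265) and the smaller one at top (212,171). The crop shows two slots and a straight bar on the first, and a shorter bar on the second. Next I'll measure both, plus the carrier and mat.

```bash
cat > m.py <<'E'
from h import *
t=load("top",0);s=load("scene",0)
def blob(im,lo,hi,box):
    u0,v0,u1,v1=box; g=im["pixels"][v0:v1,u0:u1]
    m=cv2.inRange(cv2.cvtColor(g,cv2.COLOR_RGB2HSV),lo,hi)
    cs,_=cv2.findContours(m,cv2.RETR_EXTERNAL,cv2.CHAIN_APPROX_NONE); c=max(cs,key=cv2.contourArea)
    return c.reshape(-1,2)+[u0,v0]
# handles
for nm,bt,bs in(("A",(295,225,355,305),(290,215,350,284)),("B",(185,135,245,215),(420,290,480,360))):
    for im,b,k in((t,bt,'top'),(s,bs,'scene')):
        c=blob(im,(0,0,0),(180,255,75),b)
        r=cv2.minAreaRect(c.astype(np.float32)); bx=cv2.boxPoints(r)
        print(nm,k,np.round(r[0],1),np.round(r[1],1),np.round(r[2],1),bx.round(1).tolist())
# mat
c=blob(t,(18,120,90),(35,255,255),(340,210,460,360))
r=cv2.minAreaRect(c.astype(np.float32)); bx=cv2.boxPoints(r)
P=np.array([onz(t,u+0,v,0.004) for u,v in bx]); print("mat",P.round(4).tolist(),[np.linalg.norm(P[i]-P[i-1]).round(4) for i in range(4)],P.mean(0).round(4))
c=blob(s,(18,120,90),(35,255,255),(195,190,295,300))
h=cv2.approxPolyDP(cv2.convexHull(c.astype(np.int32)),4,True).reshape(-1,2)
P=np.array([onz(s,u,v,0.004) for u,v in h]);print("mat scene",P.round(4).tolist(),P.mean(0))
E
python3 m.py
```

```text
A top [323.4 265. ] [56.1  8. ] 88.8 [[318.8999938964844, 237.0], [326.8999938964844, 236.8000030517578], [328.0, 292.8999938964844], [320.0, 293.1000061035156]]
A scene [320.4 251.5] [51.4  7.5] 86.3 [[315.0, 226.10000610351562], [322.5, 225.60000610351562], [325.79998779296875, 276.8999938964844], [318.29998779296875, 277.3999938964844]]
B top [212.1 171.7] [41.7  8.4] 83.7 [[205.60000610351562, 151.39999389648438], [213.89999389648438, 150.5], [218.5, 191.89999389648438], [210.1999969482422, 192.89999389648438]]
B scene [451.2 327.3] [47.2 13.6] 68.2 [[436.20001220703125, 307.8999938964844], [448.79998779296875, 302.8999938964844], [466.29998779296875, 346.70001220703125], [453.70001220703125, 351.70001220703125]]
mat [[0.627, -0.1161, 0.004], [0.6547, -0.3006, 0.004], [0.3454, -0.3404, 0.004], [0.3182, -0.1597, 0.004]] [np.float64(0.3119), np.float64(0.1865), np.float64(0.3119), np.float64(0.1827)] [ 0.4863 -0.2292  0.004 ]
mat scene [[0.3246, -0.1602, 0.004], [0.6166, -0.1206, 0.004], [0.6526, -0.2952, 0.004], [0.353, -0.3401, 0.004]] [ 0.48670921 -0.22902167  0.004     ]
```

```bash
python3 - <<'E'
from h import *
t=load("top",0);s=load("scene",0)
print("cam",-t["R"].T@t["t"],-s["R"].T@s["t"])
for n,b in(("A",((323.,237),(324.2,293.4))),("B",((209.8,151),(214.3,192.6)))):
    for z in(0,0.012,.068):
        p=[onz(t,u,v,z) for u,v in b]; print(n,z,p[0].round(4),p[1].round(4),np.linalg.norm(p[0]-p[1]).round(4))
E
```

```text
cam [ 0.40520232 -0.01361651  1.57046433] [ 1.42399797 -0.03957944  0.99043835]
A 0 [ 0.61   -0.0192  0.    ] [ 0.4627 -0.0251  0.    ] 0.1474
A 0.012 [ 0.6085 -0.0191  0.012 ] [ 0.4623 -0.0251  0.012 ] 0.1463
A 0.068 [ 0.6012 -0.0189  0.068 ] [ 0.4602 -0.0246  0.068 ] 0.1411
B 0 [0.8351 0.2869 0.    ] [0.7227 0.2706 0.    ] 0.1135
B 0.012 [0.8318 0.2846 0.012 ] [0.7203 0.2684 0.012 ] 0.1126
B 0.068 [0.8165 0.2739 0.068 ] [0.709  0.2583 0.068 ] 0.1086
```

```bash
python3 - <<'E'
from h import *
t=load("top",0);s=load("scene",0)
I=lambda im,u,v,w:cv2.resize(im["pixels"][v:v+w,u:u+w],None,fx=380/w,fy=380/w,interpolation=0)
a=np.vstack([np.hstack([I(t,208,223,20),I(t,223,273,20)]),np.hstack([I(s,393,193,20),I(s,418,225,20)])])
a=cv2.resize(a,(600,600),interpolation=0)
cv2.imwrite("pics/c5.png",a[...,::-1])
# handle A bar edges
g=t["pixels"].astype(float).mean(2)
L=[];R=[]
for v in range(243,284):
    row=g[v,308:336]; 
    # bg to left ~165
    d=np.argmin(row); th=100
    i=d
    while row[i]<th:i-=1
    L.append((308+i+(row[i]-th)/(row[i]-row[i+1]),v))
    i=d
    while row[i]<th:i+=1
    R.append((308+i-(row[i]-th)/(row[i]-row[i-1]),v))
L=np.array(L);R=np.array(R)
for E,n in((L,'L'),(R,'R')):
    P=np.array([onz(t,u,v,.068)[:2] for u,v in E]); k=np.polyfit(P[:,0],P[:,1],1); print(n,np.degrees(np.arctan(k[0])),np.polyval(k,.53), E[0],E[-1])
# feet outer edges, avg over columns
for us in (range(320,326),range(321,327)):
  o=[]
  for u in us:
    c=g[:,u]
    v=240
    while c[v]<100:v-=1
    a=v+(c[v]-100)/(c[v]-c[v+1])
    v=291
    while c[v]<100:v+=1
    b=v-(c[v]-100)/(c[v]-c[v-1]); o.append((a,b))
  print(np.round(o,2).tolist())
E
```

```text
L 2.1274111857120217 -0.010522929070276348 [318.75153374 243.        ] [319.50972763 283.        ]
R 1.1289565184807313 -0.03098129249357441 [327.86666667 243.        ] [327.46923077 283.        ]
[[236.53, 293.21], [240.13, 293.3], [240.17, 293.32], [240.23, 293.25], [240.3, 293.22], [236.54, 293.24]]
[[240.13, 293.3], [240.17, 293.32], [240.23, 293.25], [240.3, 293.22], [236.54, 293.24], [236.65, 293.22]]
```

View pics/c5.png

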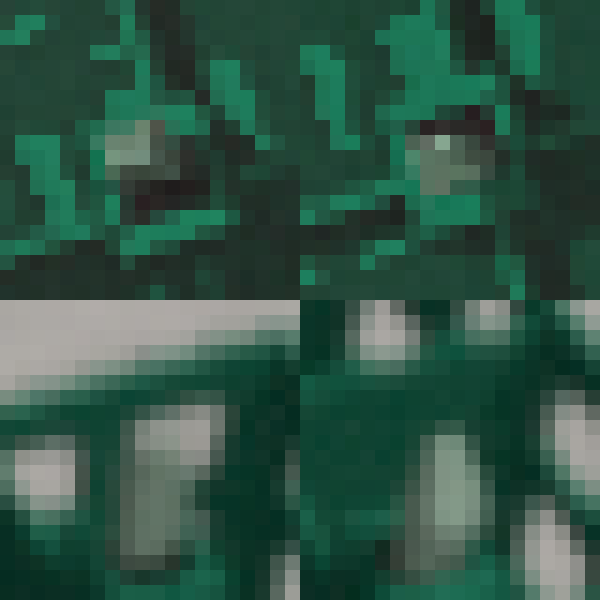

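```bash
python3 - <<'E'
from h import *
from m import blob
t=load("top",0);s=load("scene",0)
def sidefit(im,c,lo,hi,z):
    h=cv2.convexHull(c.astype(np.int32)).reshape(-1,2)
    ap=cv2.approxPolyDP(h.reshape(-1,1,2),3,True).reshape(-1,2)
    print(ap.tolist())
    P=np.array([onz(im,u,v,z) for u,v in ap]); print(P[:,:2].round(4).tolist())
    n=len(P); print([(np.linalg.norm(P[i]-P[i-1]).round(4),np.degrees(np.arctan2(*(P[i]-P[i-1])[1::-1])).round(1)) for i in range(n)])
for im,b in((t,(180,195,300,325)),(s,(355,185,475,300))):
    u0,v0,u1,v1=b;g=cv2.cvtColor(im["pixels"][v0:v1,u0:u1],cv2.COLOR_RGB2HSV)
    m=cv2.inRange(g,(65,90,20),(95,255,255))
    cs,_=cv2.findContours(m,cv2.RETR_EXTERNAL,cv2.CHAIN_APPROX_NONE);c=max(cs,key=cv2.contourArea).reshape(-1,2)+[u0,v0]
    for z in(.095,):sidefit(im,c,0,0,z)
crop(t,180,195,280,325,6,"pics/c6.png"); 
E
```

```text
A top [323.4 265. ] [56.1  8. ] 88.8 [[318.8999938964844, 237.0], [326.8999938964844, 236.8000030517578], [328.0, 292.8999938964844], [320.0, 293.1000061035156]]
A scene [320.4 251.5] [51.4  7.5] 86.3 [[315.0, 226.10000610351562], [322.5, 225.60000610351562], [325.79998779296875, 276.8999938964844], [318.29998779296875, 277.3999938964844]]
B top [212.1 171.7] [41.7  8.4] 83.7 [[205.60000610351562, 151.39999389648438], [213.89999389648438, 150.5], [218.5, 191.89999389648438], [210.1999969482422, 192.89999389648438]]
B scene [451.2 327.3] [47.2 13.6] 68.2 [[436.20001220703125, 307.8999938964844], [448.79998779296875, 302.8999938964844], [466.29998779296875, 346.70001220703125], [453.70001220703125, 351.70001220703125]]
mat [[0.627, -0.1161, 0.004], [0.6547, -0.3006, 0.004], [0.3454, -0.3404, 0.004], [0.3182, -0.1597, 0.004]] [np.float64(0.3119), np.float64(0.1865), np.float64(0.3119), np.float64(0.1827)] [ 0.4863 -0.2292  0.004 ]
mat scene [[0.3246, -0.1602, 0.004], [0.6166, -0.1206, 0.004], [0.6526, -0.2952, 0.004], [0.353, -0.3401, 0.004]] [ 0.48670921 -0.22902167  0.004     ]
[[237, 203], [270, 301], [217, 317], [187, 219]]
[[0.6784, 0.196], [0.438, 0.1072], [0.3964, 0.2351], [0.6359, 0.3186]]
[(np.float64(0.1298), np.float64(-70.9)), (np.float64(0.2563), np.float64(-159.7)), (np.float64(0.1345), np.float64(108.0)), (np.float64(0.2537), np.float64(19.2))]
[[412, 196], [460, 261], [452, 283], [409, 296], [370, 235], [368, 223], [370, 206]]
[[0.4072, 0.2356], [0.6471, 0.314], [0.7138, 0.2804], [0.7478, 0.1753], [0.5521, 0.1061], [0.5085, 0.1052], [0.4436, 0.1168]]
[(np.float64(0.1243), np.float64(107.0)), (np.float64(0.2524), np.float64(18.1)), (np.float64(0.0747), np.float64(-26.7)), (np.float64(0.1105), np.float64(-72.1)), (np.float64(0.2076), np.float64(-160.5)), (np.float64(0.0436), np.float64(-178.8)), (np.float64(0.066), np.float64(169.9))]
```

View pics/c6.png

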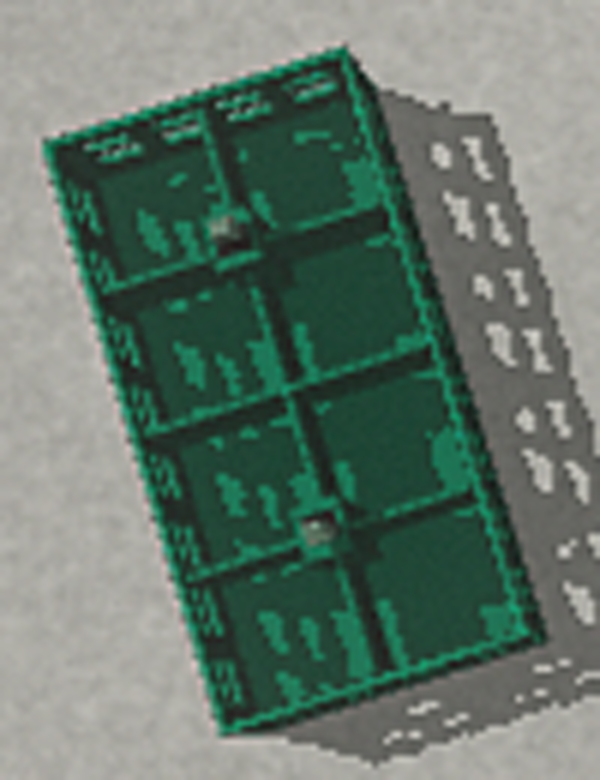

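```bash
python3 - <<'E'
from h import *
t=load("top",0);s=load("scene",0)
C=[(187.1,218.2),(237.4,202.1),(267.9,300.9),(216.6,316.7)]
P=np.array([onz(t,u,v,.095) for u,v in C]); print(P[:,:2].round(4).tolist())
for i in range(4): d=P[i]-P[i-1]; print(np.linalg.norm(d).round(4),np.degrees(np.arctan2(d[1],d[0])).round(2))
c=P.mean(0); print(c)
# scene rim corners
C=[(411.8,195.6),(460.3,260.6),(369.3,207.6),(412.5,274)]
P2=[onz(s,u,v,.095)[:2].round(4).tolist() for u,v in C];print(P2)
for psi in(19,19.5,20):
  e=np.array([np.cos(np.radians(psi)),np.sin(np.radians(psi)),0])
  for sg in(1,-1):
    X=np.array([c[0],c[1],0])+sg*.06175*e
    print(psi,sg,[(z,proj(t,X+[0,0,z]).round(1).tolist(),proj(s,X+[0,0,z]).round(1).tolist()) for z in(.1,.127,.139,.151)])
E
```

```text
[[0.6379, 0.3185], [0.6807, 0.195], [0.4381, 0.1123], [0.3971, 0.2361]]
0.2545 18.87
0.1306 -70.89
0.2563 -161.16
0.1304 108.32
[0.53845924 0.21547694 0.095     ]
[[0.4055, 0.2354], [0.6459, 0.315], [0.4498, 0.1143], [0.6836, 0.1934]]
19 1 [(0.1, [219.5, 235.0], [424.3, 245.2]), (0.127, [217.7, 233.6], [425.9, 237.6]), (0.139, [216.8, 232.9], [426.6, 234.1]), (0.151, [216.0, 232.2], [427.4, 230.6])]
19 -1 [(0.1, [234.2, 282.9], [401.3, 213.2]), (0.127, [232.6, 282.2], [402.5, 205.6]), (0.139, [231.9, 282.0], [403.0, 202.1]), (0.151, [231.2, 281.7], [403.6, 198.6])]
19.5 1 [(0.1, [219.3, 235.1], [424.5, 245.2]), (0.127, [217.5, 233.6], [426.1, 237.5]), (0.139, [216.6, 232.9], [426.8, 234.1]), (0.151, [215.8, 232.3], [427.6, 230.6])]
19.5 -1 [(0.1, [234.4, 282.8], [401.1, 213.3]), (0.127, [232.8, 282.2], [402.3, 205.7]), (0.139, [232.1, 281.9], [402.8, 202.2]), (0.151, [231.4, 281.6], [403.4, 198.7])]
20 1 [(0.1, [219.1, 235.2], [424.6, 245.1]), (0.127, [217.3, 233.7], [426.3, 237.5]), (0.139, [216.4, 233.0], [427.0, 234.0]), (0.151, [215.6, 232.3], [427.8, 230.5])]
20 -1 [(0.1, [234.6, 282.7], [401.0, 213.3]), (0.127, [233.0, 282.1], [402.1, 205.7]), (0.139, [232.3, 281.8], [402.7, 202.2]), (0.151, [231.6, 281.5], [403.2, 198.7])]
```

Handle A (top (323,265), scene (320,251)) measures 146 mm over its feet, which matches the spec. The other, B at top (212,171), is only about 113 mm and so is the wrong size. I'll take A.

```bash
cat >> h.py <<'E'
def go(x,y,z,ang=None):
    """shift/turn in the tool axes; ang = wanted direction of tool y (deg, world)"""
    st=sensors.state();R=st["orientation"];d=R.T@(np.array([x,y,z])-st["position"])*100
    a=np.degrees(np.arctan2(R[1,1],R[0,1])); 
    tr=0 if ang is None else -np.radians((ang-a+180)%360-180)
    print("t",round(st["time_s"],2),"pos",st["position"].round(4),"yaw",a.round(2),"F",st["force"].round(1),"w",round(st["gripper_width"],4)); print("shift cm",d.round(2),"turn",round(tr,3))
E
python3 -c "
from h import *
go(.5362,-.0208,.14,91.6)"
```

```text
t 0.1 pos [0.2681 0.564  0.2386] yaw 64.57 F [-0.8  0.1 -0.1] w 0.0855
shift cm [-49.32 -41.29   9.92] turn -0.472
```

```bash
python3 -m inch '[-49.32,-41.29,0,-0.472,-49.32,-41.29,0,-0.472,-49.32,-41.29,0,-0.472,-49.32,-41.29,0,-0.472,-49.32,-41.29,0,-0.472,-49.32,-41.29,0,-0.472,-49.32,-41.29,0,-0.472,-49.32,-41.29,0,-0.472,-49.32,-41.29,9.9,-0.472,-49.32,-41.29,9.9,-0.472,-49.32,-41.29,9.9,-0.472,-49.32,-41.29,9.9,-0.472]' 5 80; python3 -c "
from h import *
go(.5362,-.0208,.049,91.6)"
```

```text
time_s: 1.6
position: [0.5358, -0.0225, 0.1379]
orientation: [[-1.0, -0.025, -0.004], [-0.025, 1.0, 0.0], [0.004, 0.0, -1.0]]
force: [-0.3, 1.4, 0.1]
gripper_width: 0.0497
t 1.6 pos [ 0.5358 -0.0225  0.1379] yaw 91.41 F [-0.3  1.4  0.1] w 0.0497
shift cm [-0.08  0.17  8.89] turn -0.003
```

```bash
python3 -m inch '[0,0,4,0,0,0,6.5,0,0,0,8,0,0,0,9.0,0,0,0,9.0,0]'; python3 -c "
from h import *
go(.5362,-.0208,.049,91.6)
grab('scene',1);s=grab('top',1);crop(s,270,200,390,310,6,'pics/t1.png')"
```

```text
time_s: 2.22
position: [0.5364, -0.0199, 0.0503]
orientation: [[-1.0, -0.029, -0.0], [-0.029, 1.0, 0.0], [0.0, 0.0, -1.0]]
force: [-0.4, -0.4, 0.9]
gripper_width: 0.0498
t 2.23 pos [ 0.5364 -0.0199  0.0503] yaw 91.64 F [-0.4 -0.4  0.9] w 0.0498
shift cm [ 0.02 -0.09  0.13] turn 0.001
```

View pics/t1.png

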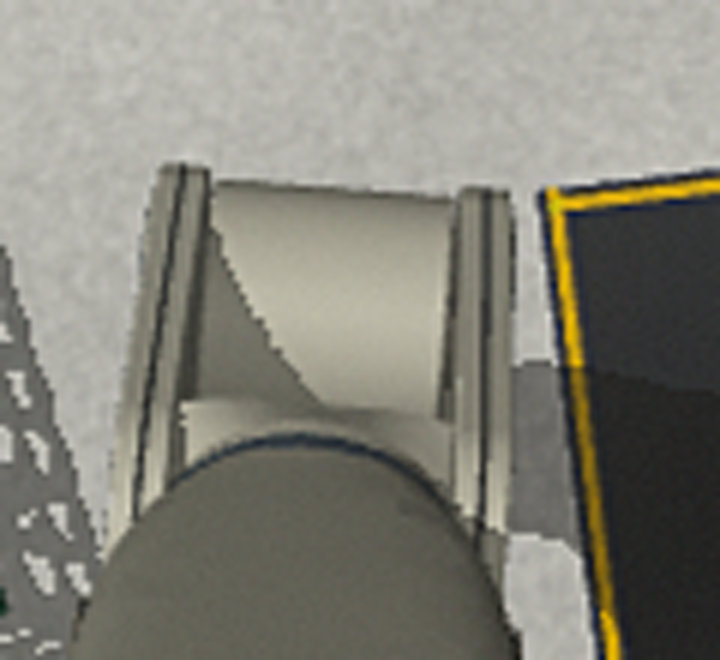

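The top view is blocked by the arm, so the scene view has to serve from here. Gripping now.

```bash
python3 -m inch '[0,0,0.1,0,0,0,0.1,0,0,0,0.1,0,0,0,0.1,0,0,0,0.1,0,0,0,0.1,0]' 0.5 80; python3 -c "
from h import *
go(.5362,-.0208,.049,91.6)
s=grab('scene',2);crop(s,260,180,380,290,6,'pics/s2.png')"
```

```text
time_s: 3.08
position: [0.5369, -0.0203, 0.05]
orientation: [[-1.0, -0.028, 0.001], [-0.028, 1.0, -0.0], [-0.001, -0.0, -1.0]]
force: [-1.0, 0.1, 5.9]
gripper_width: 0.0184
t 3.08 pos [ 0.5369 -0.0203  0.05  ] yaw 91.62 F [-1.   0.1  5.9] w 0.0184
shift cm [ 0.07 -0.04  0.1 ] turn 0.0
```

View pics/s2.png

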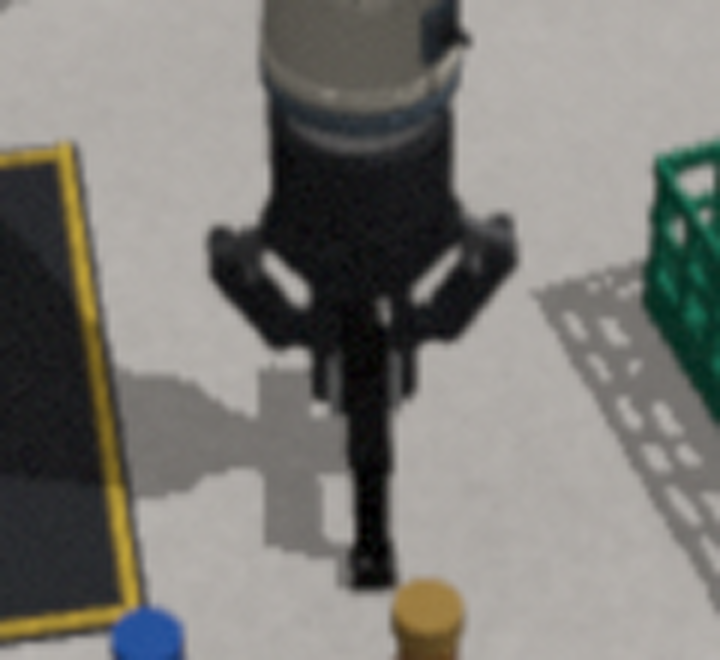

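```bash
python3 -m inch '[0,0,-2,0,0,0,-6,0,0,0,-11,0,0,0,-15,0,0,0,-18,0,0,0,-18,0,0,0,-18,0]'; python3 -c "
from h import *
go(.5385,.2155,.23,109.1)"
```

```text
time_s: 4.0
position: [0.5357, -0.0202, 0.2285]
orientation: [[-1.0, -0.028, -0.001], [-0.028, 1.0, 0.0], [0.001, 0.0, -1.0]]
force: [1.2, -0.5, -0.1]
gripper_width: 0.0185
t 4.0 pos [ 0.5357 -0.0202  0.2285] yaw 91.61 F [ 1.2 -0.5 -0.1] w 0.0185
shift cm [-0.94 23.55 -0.15] turn -0.305
```

```bash
python3 -m inch '[-0.1,4,0,-0.05,-0.3,9,0,-0.12,-0.6,14,0,-0.2,-0.8,19,0,-0.27,-0.94,22.5,0,-0.305,-0.94,23.55,0,-0.305,-0.94,23.55,0,-0.305,-0.94,23.55,0,-0.305,-0.94,23.55,0,-0.305]'; python3 -c "
from h import *
go(.5385,.2155,.23,109.1)
s=grab('scene',3);crop(s,350,110,480,300,4,'pics/s3.png')
s=grab('top',3)"
```

```text
time_s: 5.12
position: [0.5393, 0.2143, 0.2292]
orientation: [[-0.946, -0.326, -0.0], [-0.326, 0.946, -0.0], [0.0, -0.0, -1.0]]
force: [0.5, 0.4, -1.2]
gripper_width: 0.0185
t 5.12 pos [0.5393 0.2143 0.2292] yaw 109.0 F [ 0.5  0.4 -1.2] w 0.0185
shift cm [ 0.03  0.14 -0.08] turn -0.002
```

View pics/s3.png

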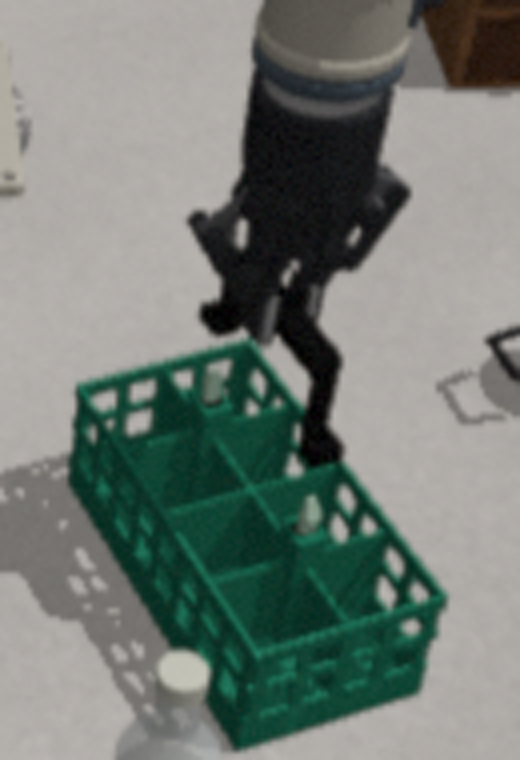

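View pics/top3.png

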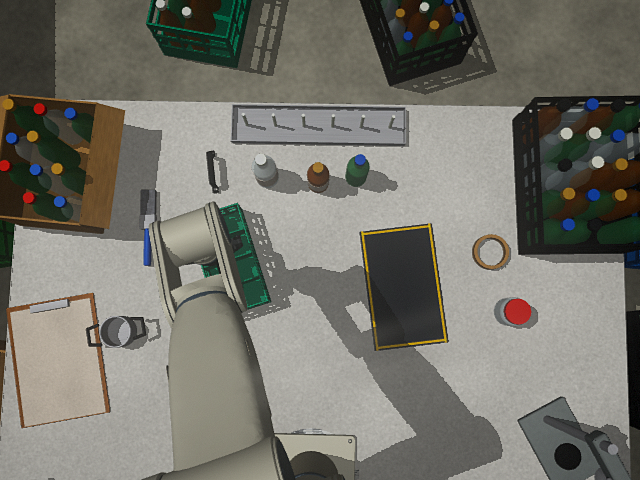

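```bash
cat > ov.py <<'E'
from h import *
import sys
tag,zp,out=sys.argv[1],float(sys.argv[2]),sys.argv[3]
s=load("scene",tag)
px,py,pz,ya=[float(a) for a in sys.argv[4:8]]   # tcp
b=[int(a) for a in sys.argv[8:12]];k=6
im=cv2.resize(s["pixels"][b[1]:b[3],b[0]:b[2],::-1],None,fx=k,fy=k,interpolation=cv2.INTER_CUBIC)
def draw(pts,col):
    q=[((proj(s,p)-b[:2]+.5)*k).astype(int) for p in pts]
    cv2.polylines(im,[np.array(q)],False,col,1)
def fr(c,a):
    a=np.radians(a);return lambda x,y,z:np.array([c[0]+x*np.cos(a)-y*np.sin(a),c[1]+x*np.sin(a)+y*np.cos(a),c[2]+z])
H=fr((px,py,pz-.050),ya-90)
for sg in(1,-1):
    for z in(0,.012): draw([H(sg*x,y,z) for x,y in((.05,-.01),(.073,-.01),(.073,.01),(.05,.01))],(0,0,255))
draw([H(x,y,.068) for x,y in((-.056,-.01),(.056,-.01),(.056,.01),(-.056,.01),(-.056,-.01))],(0,0,255))
C=fr((.5385,.2155,0),19.1)
for sg in(1,-1):
    draw([C(sg*.06175,0,zp),C(sg*.06175,0,zp+.027)],(0,255,255))
draw([C(x,y,.095) for x,y in((-.128,-.066),(.128,-.066),(.128,.066),(-.128,.066),(-.128,-.066))],(255,255,0))
cv2.imwrite(out,im)
E
python3 ov.py 3 .113 pics/o3.png .5385 .2155 .2286 109.1 360 180 470 275
```

```text
(no output)
```

View pics/o3.png

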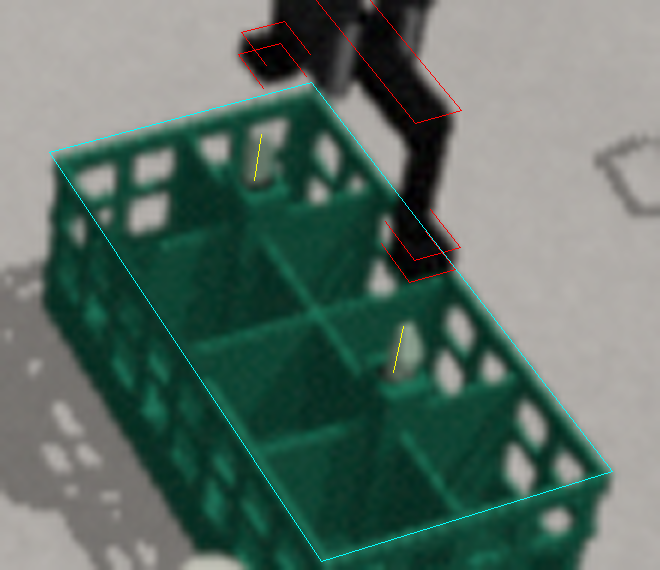

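Overlaying the model fits to 1 or 2 px. I'll descend to just above the tips and compare directly.

```bash
python3 -m inch '[0,0,1.2,0,0,0,2.4,0,0,0,2.4,0,0,0,2.4,0]'; python3 -c "
from h import *
go(.5385,.2155,.2046,109.1)
s=grab('scene',4)"; python3 ov.py 4 .113 pics/o4.png .5385 .2155 .2046 109.1 380 180 460 255
```

```text
time_s: 5.72
position: [0.5392, 0.2155, 0.2051]
orientation: [[-0.945, -0.327, -0.0], [-0.327, 0.945, -0.0], [0.0, -0.0, -1.0]]
force: [-0.8, 0.9, -0.0]
gripper_width: 0.0186
t 5.72 pos [0.5392 0.2155 0.2051] yaw 109.09 F [-0.8  0.9 -0. ] w 0.0186
shift cm [0.07 0.03 0.05] turn -0.0
```

```bash
python3 -c "
from h import *
s=load('scene',4);crop(s,385,185,450,250,9,'pics/s4.png')"
```

```text
(no output)
```

View pics/o4.png

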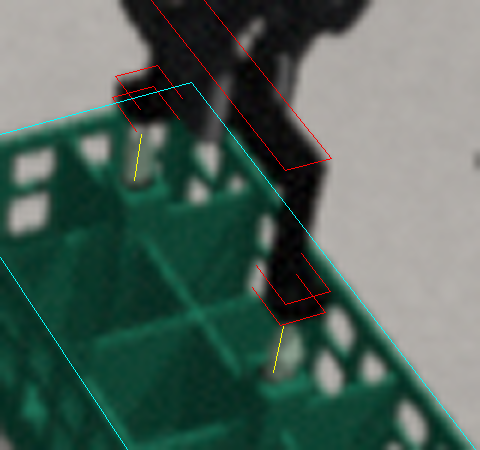

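View pics/s4.png

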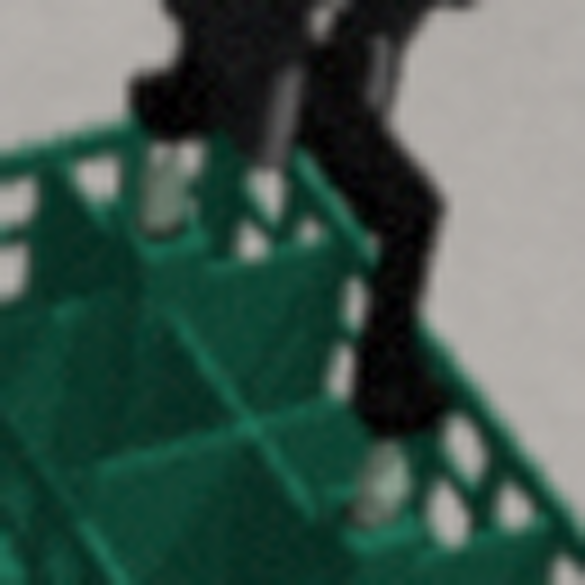

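```bash
python3 -c "
from h import *
s=load('scene',4)
I=lambda u,v,w:cv2.resize(s['pixels'][v:v+w,u:u+w],(390,390),interpolation=0)
a=np.hstack([I(395,190,26),I(416,218,26)]).astype(float)/255
cv2.imwrite('pics/g4.png',(np.clip(a**.45,0,1)*255).astype(np.uint8)[...,::-1])"
```

```text
(no output)
```

View pics/g4.png

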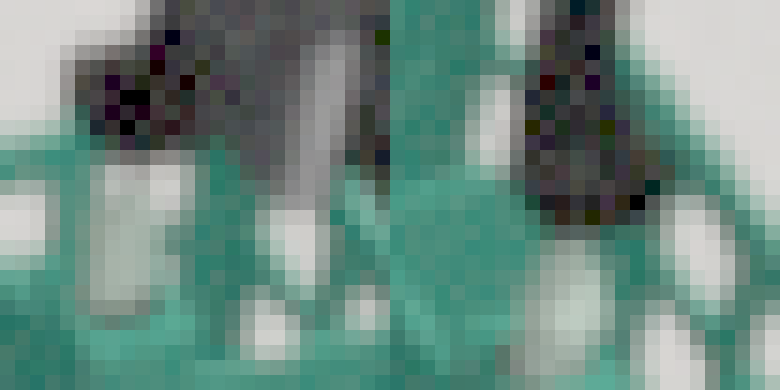

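```bash
python3 - <<'E'
from h import *
s=load("scene",4)
def fr(c,a):
    a=np.radians(a);return lambda x,y,z:np.array([c[0]+x*np.cos(a)-y*np.sin(a),c[1]+x*np.sin(a)+y*np.cos(a),c[2]+z])
H=fr((.5385,.2155,.1546),19.1);C=fr((.5385,.2155,.113),19.1)
for sg in(1,-1):
    P=np.array([proj(s,H(sg*x,y,z)) for x in(.05,.073) for y in(-.01,.01) for z in(0,.012)])
    print("foot",sg,"L",P[:,0].min().round(1),"R",P[:,0].max().round(1),"top",P[:,1].min().round(1),"bot",P[P[:,1].argmax()].round(1))
    Q=np.array([proj(s,C(sg*(.06175+dx-.00075),y,z)) for dx,y,z in((-.002,-.0055,.0),(-.002,.0055,.0),(.002,-.0055,0),(.002,.0055,0),(.006,-.0055,.0135),(.006,.0055,.0135),(0,-.0025,.027),(0,.0025,.027))])
    print("hook",sg,Q.round(1).tolist())
E
```

```text
foot 1 L 421.6 R 434.5 top 221.7 bot [426.3 233.8]
hook 1 [[422.6, 241.4], [426.5, 240.2], [423.4, 242.5], [427.3, 241.3], [425.0, 239.8], [429.0, 238.6], [425.7, 233.9], [427.5, 233.4]]
foot -1 L 398.2 R 410.0 top 190.4 bot [402.3 201.4]
hook -1 [[400.5, 210.8], [404.2, 209.8], [399.8, 209.8], [403.5, 208.8], [399.6, 205.0], [403.4, 204.0], [402.3, 202.3], [404.1, 201.8]]
```

The relative offset between feet and hooks is within about 0.5 px (1.3 mm), so I'm entering the slots slowly.

```bash
python3 -m inch '[0,0,0.5,0,0,0,1.0,0,0,0,1.4,0,0,0,1.6,0,0,0,1.6,0]'; python3 -c "
from h import *
go(.5385,.2155,.1886,109.1)
s=grab('scene',5)
I=lambda u,v,w:cv2.resize(s['pixels'][v:v+w,u:u+w],(390,390),interpolation=0)
a=np.hstack([I(395,190,26),I(416,222,26)]).astype(float)/255
cv2.imwrite('pics/g5.png',(np.clip(a**.45,0,1)*255).astype(np.uint8)[...,::-1])"
```

```text
time_s: 6.4
position: [0.5391, 0.2154, 0.1891]
orientation: [[-0.945, -0.327, -0.0], [-0.327, 0.945, -0.0], [0.0, 0.0, -1.0]]
force: [-0.5, 0.2, -0.7]
gripper_width: 0.0185
t 6.4 pos [0.5391 0.2154 0.1891] yaw 109.09 F [-0.5  0.2 -0.7] w 0.0185
shift cm [0.06 0.03 0.05] turn -0.0
```

View pics/g5.png

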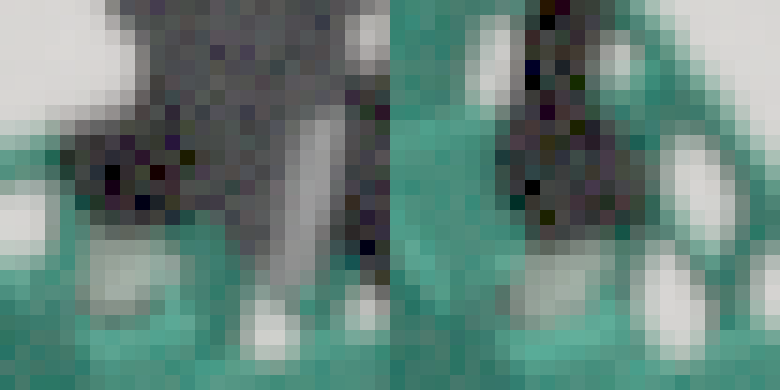

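The feet are over the hooks with no contact force, so the tips are in the slots. Continuing down.

```bash
python3 -m inch '[0,0,0.3,0,0,0,0.6,0,0,0,0.9,0,0,0,0.9,0]'; python3 -m inch '[0,0,0.2,0,0,0,0.3,0,0,0,0.3,0]'
```

```text
time_s: 6.95
position: [0.539, 0.2154, 0.18]
orientation: [[-0.945, -0.327, -0.001], [-0.327, 0.945, -0.0], [0.001, -0.0, -1.0]]
force: [0.5, -0.2, -0.9]
gripper_width: 0.0186
time_s: 7.32
position: [0.5394, 0.2155, 0.1776]
orientation: [[-0.945, -0.327, 0.0], [-0.327, 0.945, 0.0], [-0.0, 0.0, -1.0]]
force: [0.3, -0.3, 3.6]
gripper_width: 0.019
```

```bash
python3 -m inch '[0,0,0.2,0,0,0,0.3,0,0,0,0.3,0]'; python3 -m inch '[0,0,0.2,0,0,0,0.3,0,0,0,0.3,0]'
```

```text
time_s: 7.7
position: [0.5395, 0.2156, 0.1748]
orientation: [[-0.945, -0.327, 0.001], [-0.327, 0.945, 0.0], [-0.001, 0.0, -1.0]]
force: [-1.3, -1.0, 5.7]
gripper_width: 0.0186
time_s: 8.07
position: [0.5396, 0.2156, 0.1721]
orientation: [[-0.945, -0.327, 0.001], [-0.327, 0.945, 0.0], [-0.001, 0.0, -1.0]]
force: [-2.5, -0.0, 6.9]
gripper_width: 0.0189
```

```bash
python3 -m inch '[0,0,0.15,0,0,0,0.3,0,0,0,0.3,0]'; python3 -m inch '[0,0,0.1,0,0,0,0.2,0,0,0,0.2,0]'
```

```text
time_s: 8.45
position: [0.5397, 0.2156, 0.1692]
orientation: [[-0.945, -0.327, 0.001], [-0.327, 0.945, 0.0], [-0.001, 0.0, -1.0]]
force: [-0.8, 0.0, 8.1]
gripper_width: 0.0186
time_s: 8.82
position: [0.5388, 0.2153, 0.1662]
orientation: [[-0.945, -0.327, -0.001], [-0.327, 0.945, -0.0], [0.001, -0.0, -1.0]]
force: [-1.3, -0.3, 2.4]
gripper_width: 0.0186
```

The force fell from 8.1 to 2.4 N, which suggests a click. Pressing on to the stop in fine steps.

```bash
python3 -m inch '[0,0,0.1,0,0,0,0.1,0,0,0,0.1,0]'; python3 -m inch '[0,0,0.1,0,0,0,0.1,0,0,0,0.1,0]'
```

```text
time_s: 9.2
position: [0.5392, 0.2154, 0.1651]
orientation: [[-0.945, -0.327, -0.0], [-0.327, 0.945, -0.0], [0.0, -0.0, -1.0]]
force: [-0.4, 0.9, -0.7]
gripper_width: 0.0187
time_s: 9.57
position: [0.5393, 0.2155, 0.1644]
orientation: [[-0.945, -0.327, 0.0], [-0.327, 0.945, 0.0], [-0.0, -0.0, -1.0]]
force: [-0.4, -0.5, 0.9]
gripper_width: 0.0185
```

```bash
python3 -m inch '[0,0,0.1,0,0,0,0.1,0,0,0,0.1,0]'; python3 -c "
from h import *
print(sensors.state()['force'],sensors.state()['ft_torque'])"
```

```text
time_s: 9.95
position: [0.5394, 0.2155, 0.1644]
orientation: [[-0.945, -0.327, 0.001], [-0.327, 0.945, 0.0], [-0.001, -0.0, -1.0]]
force: [-2.5, -2.0, 8.9]
gripper_width: 0.0186
[-2.52564823 -2.03177466  8.85080669] [-0.17543668  0.46025511  0.04456441]
```

```bash
python3 -m inch '[0,0,0.05,0,0,0,0.1,0,0,0,0.1,0]'; python3 -c "
from h import *
print(sensors.state()['force'],sensors.state()['ft_torque'])
s=grab('scene',6)
I=lambda u,v,w:cv2.resize(s['pixels'][v:v+w,u:u+w],(390,390),interpolation=0)
a=np.hstack([I(395,190,26),I(416,225,26)]).astype(float)/255
cv2.imwrite('pics/g6.png',(np.clip(a**.45,0,1)*255).astype(np.uint8)[...,::-1])"
```

```text
time_s: 10.32
position: [0.5395, 0.2155, 0.1643]
orientation: [[-0.945, -0.327, 0.001], [-0.327, 0.945, 0.0], [-0.001, -0.0, -1.0]]
force: [-5.3, -2.5, 17.2]
gripper_width: 0.0187
[-5.28747837 -2.50275416 17.17741746] [-3.66481627e-01  9.48956010e-01  7.54717201e-04]
```

View pics/g6.png

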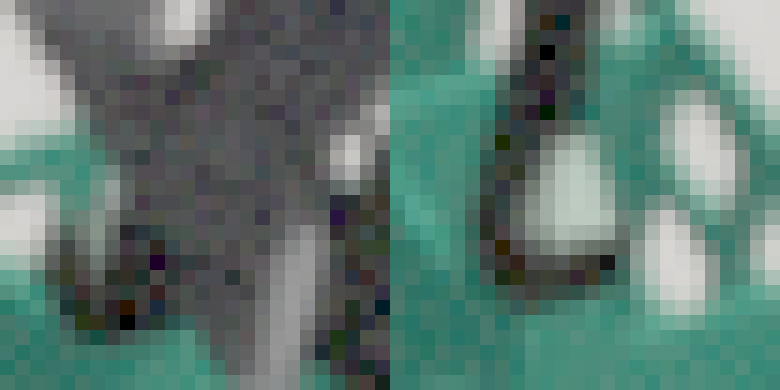

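```bash
python3 -m inch '[0.04,0,0.04,0,0.06,0,0.06,0,0.06,0,0.06,0]'; python3 -c "
from h import *
print(sensors.state()['force'],sensors.state()['ft_torque'])"
```

```text
time_s: 10.75
position: [0.5395, 0.2155, 0.1643]
orientation: [[-0.945, -0.327, 0.002], [-0.327, 0.945, 0.001], [-0.003, 0.0, -1.0]]
force: [-5.3, -2.9, 20.1]
gripper_width: 0.0189
[-5.30693477 -2.92636822 20.08280085] [-0.36740318  0.96079061  0.0050228 ]
```

Pressed to 20 N against the hard stop. Next is a gentle lift, which also tests whether both sides are latched.

```bash
python3 -m inch '[0,0,-0.2,0,0,0,-0.4,0,0,0,-0.6,0,0,0,-0.9,0,0,0,-1.3,0,0,0,-1.8,0,0,0,-2.4,0,0,0,-3,0,0,0,-3,0,0,0,-3,0]'; python3 -c "
from h import *
print(sensors.state()['force'],sensors.state()['ft_torque'])
s=grab('scene',7);crop(s,340,130,480,310,4,'pics/s7.png')"
```

```text
time_s: 12.0
position: [0.5385, 0.2152, 0.1917]
orientation: [[-0.945, -0.327, -0.0], [-0.327, 0.945, -0.0], [0.0, -0.0, -1.0]]
force: [-0.4, 0.1, -6.5]
gripper_width: 0.0184
[-0.40060633  0.07144711 -6.53963079] [-0.03787033  0.02210486  0.00600604]
```

View pics/s7.png

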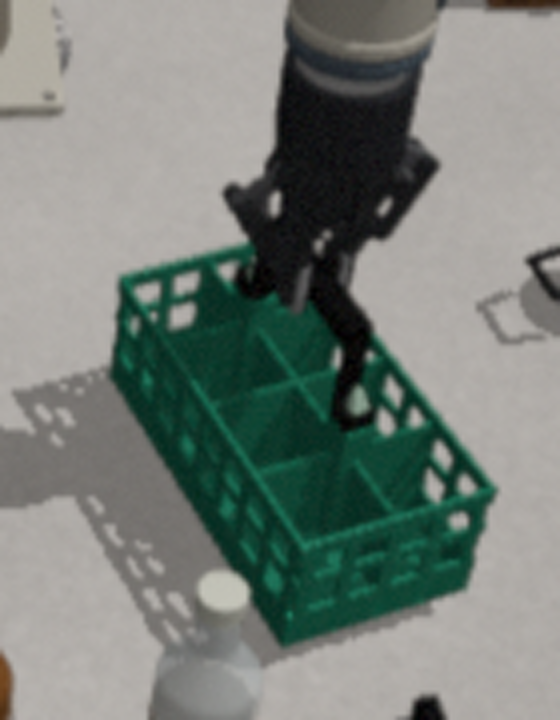

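The scene view shows the carrier hanging level from the handle, with the hook at (358,400) in the crop proud of the foot and 6.5 N at the wrist. Now I'll refine the mat and check clearances.

```bash
python3 - <<'E' | tail -12
from h import *
from m import blob
t=load("top",0);s=load("scene",0)
c=blob(t,(18,120,90),(35,255,255),(340,210,460,360)).astype(float)
P=np.array([onz(t,u,v,.004)[:2] for u,v in c])
for k in range(3):
    r=cv2.minAreaRect(P.astype(np.float32)); 
bx=cv2.boxPoints(r); ctr=np.array(r[0])
e=bx-np.roll(bx,1,0)
L=[]
for i in range(4):
    a,b=bx[i-1],bx[i]; d=(b-a)/np.linalg.norm(b-a); n=np.array([-d[1],d[0]])
    q=P-a; m=(abs(q@n)<.006)&((q@d)>.015)&((q@d)<np.linalg.norm(b-a)-.015)
    vx,vy,x0,y0=cv2.fitLine(P[m].astype(np.float32),cv2.DIST_HUBER,0,1e-5,1e-5).ravel(); L.append((vx,vy,x0,y0)); print("side",np.degrees(np.arctan2(vy,vx)).round(2),m.sum())
K=[]
for i in range(4):
    a,b=L[i-1],L[i]; A=np.array([[a[0],-b[0]],[a[1],-b[1]]]); w=np.linalg.solve(A,[b[2]-a[2],b[3]-a[3]]); K.append([a[2]+w[0]*a[0],a[3]+w[0]*a[1]])
K=np.array(K);print("mat centre",K.mean(0),K.round(4).tolist())
for n,uv,z in(("clear",(263,160),.19),("amber",(317,169),.17),("green",(360,160),.18)): print(n,onz(t,*uv,z)[:2])
E
python3 -c "
from h import *
go(.4865,-.2292,.25,97.8)"
```

```text
B top [212.1 171.7] [41.7  8.4] 83.7 [[205.60000610351562, 151.39999389648438], [213.89999389648438, 150.5], [218.5, 191.89999389648438], [210.1999969482422, 192.89999389648438]]
B scene [451.2 327.3] [47.2 13.6] 68.2 [[436.20001220703125, 307.8999938964844], [448.79998779296875, 302.8999938964844], [466.29998779296875, 346.70001220703125], [453.70001220703125, 351.70001220703125]]
mat [[0.627, -0.1161, 0.004], [0.6547, -0.3006, 0.004], [0.3454, -0.3404, 0.004], [0.3182, -0.1597, 0.004]] [np.float64(0.3119), np.float64(0.1865), np.float64(0.3119), np.float64(0.1827)] [ 0.4863 -0.2292  0.004 ]
mat scene [[0.3246, -0.1602, 0.004], [0.6166, -0.1206, 0.004], [0.6526, -0.2952, 0.004], [0.353, -0.3401, 0.004]] [ 0.48670921 -0.22902167  0.004     ]
side 8.08 108
side -81.91 59
side 7.98 108
side -81.97 44
mat centre [ 0.486062   -0.22868013] [[0.6222000122070312, -0.11829999834299088], [0.3246000111103058, -0.16050000488758087], [0.3499000072479248, -0.33880001306533813], [0.6474999785423279, -0.2971000075340271]]
clear [0.76373685 0.12511263]
amber [ 0.7494795  -0.00122808]
green [ 0.77035839 -0.10173389]
t 12.05 pos [0.5385 0.2152 0.1916] yaw 109.09 F [-0.6 -0.4 -5.4] w 0.019
shift cm [ 19.45 -40.29  -5.84] turn 0.197
```

```bash
python3 -m inch '[0,0,-2,0,0.5,-1,-3.5,0,1.5,-3,-4,0.015,2.9,-6,-4,0.03,4.8,-10,-4,0.05,6.8,-14,-4,0.07,8.7,-18,-4,0.09,10.6,-22,-4,0.11,12.6,-26,-4,0.13,14.5,-30,-4,0.15,16.2,-33.5,-4,0.165,17.6,-36.5,-4,0.18]'; python3 -c "
from h import *
go(.4863,-.2290,.23,98.0)"
```

```text
time_s: 13.55
position: [0.4899, -0.1897, 0.2315]
orientation: [[-0.989, -0.15, -0.001], [-0.15, 0.989, -0.0], [0.001, -0.0, -1.0]]
force: [1.1, 1.5, -5.0]
gripper_width: 0.0184
t 13.55 pos [ 0.4899 -0.1897  0.2315] yaw 98.63 F [ 1.1  1.5 -5. ] w 0.0184
shift cm [ 0.94 -3.84  0.15] turn 0.011
```

```bash
python3 -m inch '[0.5,-1.8,0.1,0.006,0.8,-3.1,0.1,0.011,0.94,-3.8,0.1,0.011,0.94,-3.8,0.1,0.011,0.94,-3.8,0.1,0.011,0.94,-3.8,0.1,0.011]'; python3 -c "
from h import *
go(.4863,-.2290,.23,98.0)
t=grab('top',8)
s=grab('scene',8)"
```

```text
time_s: 14.3
position: [0.4883, -0.2255, 0.2307]
orientation: [[-0.99, -0.143, -0.0], [-0.143, 0.99, 0.0], [0.0, 0.0, -1.0]]
force: [-0.2, 0.8, -5.4]
gripper_width: 0.0187
t 14.3 pos [ 0.4883 -0.2255  0.2307] yaw 98.2 F [-0.2  0.8 -5.4] w 0.0187
shift cm [ 0.25 -0.31  0.07] turn 0.003
```

View pics/scene8.png

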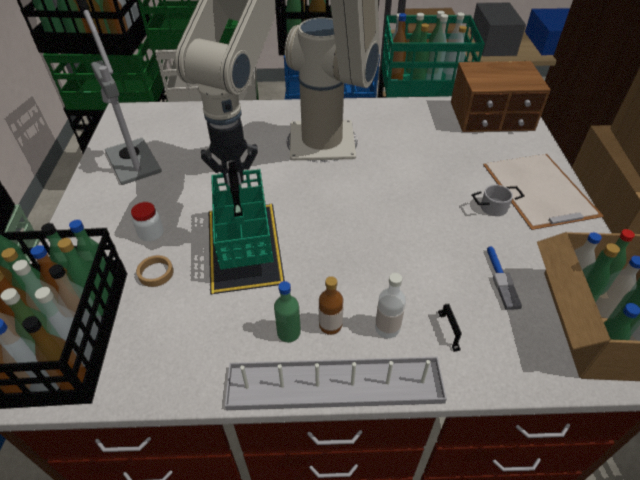

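View pics/top8.png

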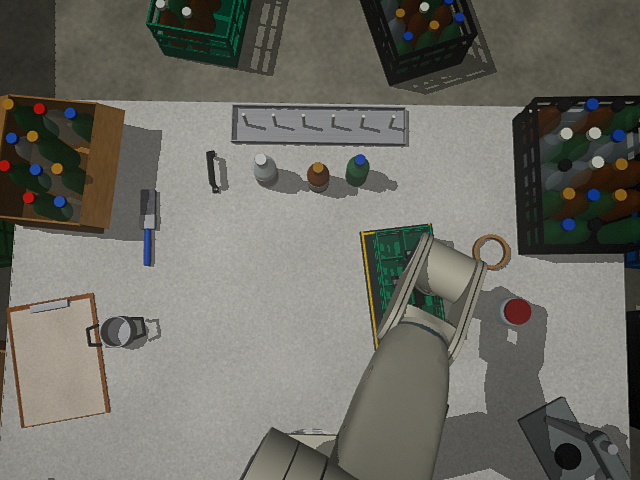

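```bash
python3 -m inch '[0.25,-0.31,1,0.003,0.25,-0.31,2.2,0.003,0.25,-0.31,3.4,0.003,0.25,-0.31,4.2,0.003,0.25,-0.31,4.8,0.003,0.25,-0.31,5.0,0.003,0.25,-0.31,5.0,0.003,0.25,-0.31,5.0,0.003]'; python3 -c "
from h import *
go(.4863,-.2290,.17,98.0)
s=grab('scene',9);crop(s,190,150,300,300,5,'pics/s9.png')"
```

```text
time_s: 15.4
position: [0.4864, -0.2298, 0.1811]
orientation: [[-0.99, -0.139, 0.001], [-0.139, 0.99, -0.0], [-0.001, -0.0, -1.0]]
force: [-0.4, -0.8, -5.7]
gripper_width: 0.0186
t 15.4 pos [ 0.4864 -0.2298  0.1811] yaw 97.98 F [-0.4 -0.8 -5.7] w 0.0186
shift cm [0.   0.08 1.11] turn -0.0
```

View pics/s9.png

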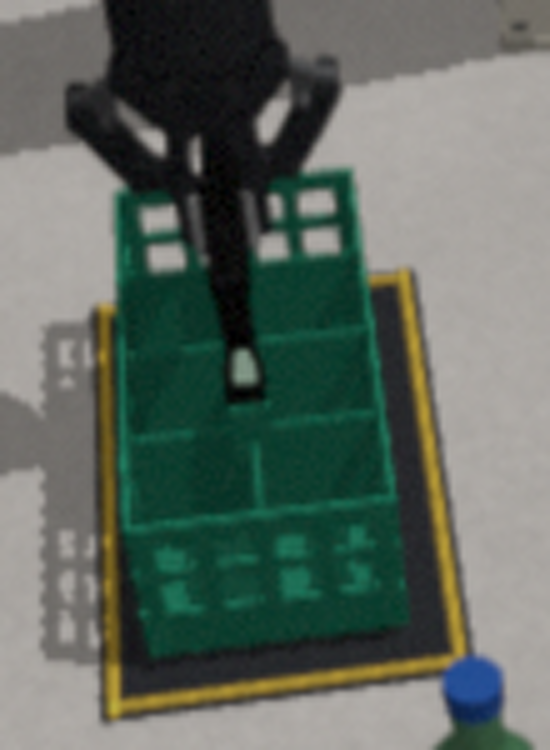

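```bash
python3 - <<'E'
from h import *
s=load("scene",9)
k=5
for nm,(x,y) in(("L",(152,655)),("R",(410,625))):
    u,v=x/k+190-.4,y/k+150-.4
    p=onz(s,u,v,.0145); a=np.radians(8.0);d=p[:2]-[.4863,-.2290]; print(nm,p.round(4),"mat frame",(d@[np.cos(a),np.sin(a)]).round(4),(d@[-np.sin(a),np.cos(a)]).round(4))
# mat corners in scene for bias
for nm,(x,y) in(("L",(110,717)),("R",(466,655))):
    u,v=x/k+190-.4,y/k+150-.4
    p=onz(s,u,v,.004); d=p[:2]-[.4863,-.2290]; print(nm,p.round(4),"mat frame",(d@[np.cos(a),np.sin(a)]).round(4),(d@[-np.sin(a),np.cos(a)]).round(4))
E
```

```text
L [ 0.6217 -0.277   0.0145] mat frame 0.1274 -0.0664
R [ 0.6065 -0.1468  0.0145] mat frame 0.1304 0.0647
L [ 0.6525 -0.2962  0.004 ] mat frame 0.1553 -0.0897
R [ 0.6187 -0.1185  0.004 ] mat frame 0.1465 0.091
```

The carrier's corners at (152,655) and (410,625) in the crop come out centred within about 1 mm in the mat frame. Lowering in small steps.

```bash
python3 -m inch '[0,0.05,0.2,0,0,0.1,0.4,0,0,0.1,0.6,0,0,0.1,0.8,0,0,0.1,0.9,0,0,0.1,0.9,0]'; python3 -m inch '[0,0,0.1,0,0,0,0.2,0,0,0,0.2,0]'
```

```text
time_s: 16.2
position: [0.486, -0.2286, 0.1716]
orientation: [[-0.99, -0.139, -0.0], [-0.139, 0.99, 0.0], [0.0, 0.0, -1.0]]
force: [0.1, -0.0, -6.1]
gripper_width: 0.0187
time_s: 16.58
position: [0.4863, -0.2288, 0.1699]
orientation: [[-0.99, -0.139, 0.001], [-0.139, 0.99, -0.0], [-0.001, -0.0, -1.0]]
force: [-0.2, -0.6, -4.8]
gripper_width: 0.0189
```

```bash
python3 -m inch '[0,0,0.1,0,0,0,0.2,0,0,0,0.2,0]'
```

```text
time_s: 16.95
position: [0.4865, -0.2289, 0.1684]
orientation: [[-0.99, -0.139, 0.001], [-0.139, 0.99, -0.001], [-0.001, -0.001, -1.0]]
force: [-0.3, 0.2, 4.4]
gripper_width: 0.0187
```

It's down: 4.4 N at z = 0.1684, which is the expected height. Releasing.

```bash
python3 -m inch '[0,0,0,0,0,0,0,0,0,0,0,0,0,0,0,0,0,0,0,0]' 5; python3 -m inch '[0,0,-1,0,0,0,-3,0,0,0,-6,0,0,0,-10,0,0,0,-14,0,0,0,-16,0]'; python3 -m inch '[6,6,-4,0,12,12,-4,0,18,18,-4,0,24,24,-4,0,28,28,-4,0,28,28,-4,0,28,28,-4,0,28,28,-4,0,28,28,-4,0]'; python3 -c "
from h import *
go(.4863,-.2290,.17,98.0)
s=grab('scene',10);t=grab('top',10);crop(t,340,205,470,365,4,'pics/t10.png');crop(s,190,150,300,300,5,'pics/s10.png')"
```

```text
time_s: 17.58
position: [0.486, -0.2286, 0.1677]
orientation: [[-0.99, -0.139, -0.0], [-0.139, 0.99, 0.0], [0.0, 0.0, -1.0]]
force: [-0.2, -0.4, 0.7]
gripper_width: 0.0497
time_s: 18.32
position: [0.4868, -0.229, 0.331]
orientation: [[-0.99, -0.139, 0.004], [-0.139, 0.99, -0.002], [-0.003, -0.002, -1.0]]
force: [0.3, -0.9, -0.6]
gripper_width: 0.0498
time_s: 19.45
position: [0.1705, 0.0096, 0.3682]
orientation: [[-0.99, -0.139, 0.002], [-0.139, 0.99, -0.0], [-0.002, -0.0, -1.0]]
force: [0.0, 0.1, 0.2]
gripper_width: 0.05
t 19.45 pos [0.1705 0.0096 0.3682] yaw 98.0 F [0.  0.1 0.2] w 0.05
shift cm [-27.92 -28.02  19.88] turn 0.0
```

View pics/t10.png

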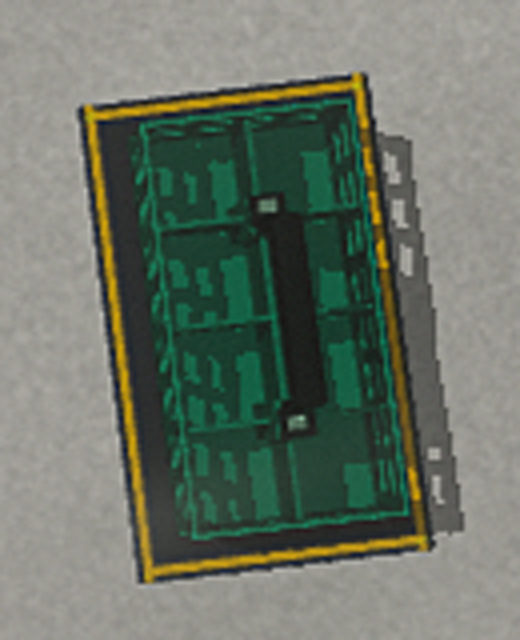

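View pics/s10.png

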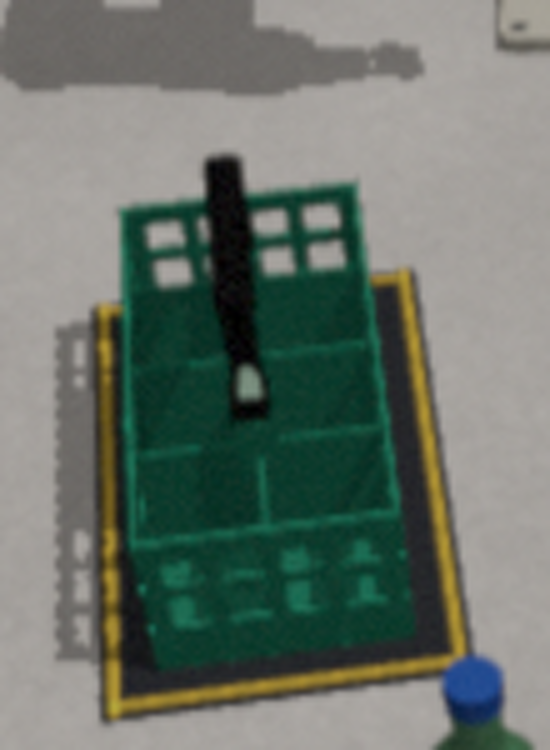

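View pics/scene10.png

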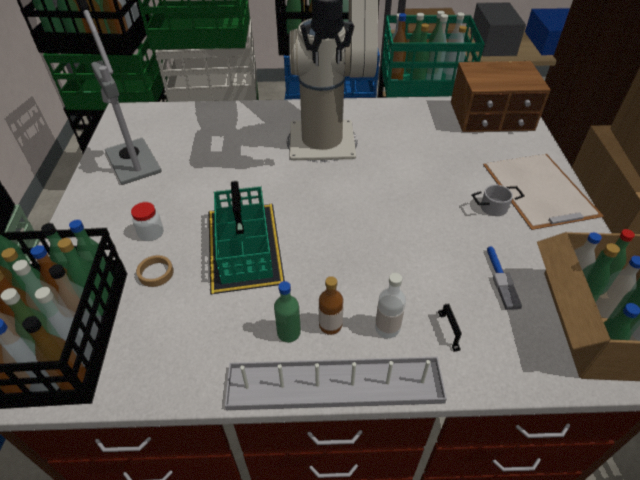

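Both hooks show through both slots, at (267,204) and (298,422) in the top crop. The bystanders are unmoved. I'll quantify the placing.

```bash
python3 - <<'E'
from h import *
t=load("top",10);s=load("scene",10);a=np.radians(8)
ex=np.array([np.cos(a),np.sin(a)]);ey=np.array([-np.sin(a),np.cos(a)])
C=[(138,125),(358,97),(410,514),(192,540)]
P=np.array([onz(t,x/4+340-.4,y/4+205-.4,.099)[:2] for x,y in C])
d=P-[.4863,-.2290]; print("rim in mat frame",np.c_[d@ex,d@ey].round(4).tolist(),"centre",(d.mean(0)@ex).round(4),(d.mean(0)@ey).round(4))
e=P[0]-P[3];f=P[1]-P[2];print(np.degrees(np.arctan2(e[1],e[0])),np.degrees(np.arctan2(f[1],f[0])))
h=[onz(t,x/4+340-.4,y/4+205-.4,.144)[:2] for x,y in((267,204),(298,422))]
m=np.mean(h,0)-[.4863,-.2290];print("hooks mid",(m@ex).round(4),(m@ey).round(4),"dist",np.linalg.norm(h[0]-h[1]),np.degrees(np.arctan2(*(h[0]-h[1])[::-1])))
st=sensors.state();print(st["time_s"],abs(st["dq"]).max(),st["force"])
E
```

```text
rim in mat frame [[0.1269, 0.0681], [0.1279, -0.0676], [-0.1266, -0.0637], [-0.1267, 0.0682]] centre 0.0004 0.0012
7.974819182483622 7.128297695184488
hooks mid 0.001 0.0029 dist 0.12932605585215348 8.36368027594528
19.55 0.6220045329905692 [-0.85968343  0.47387386  0.97780089]
```

```bash
python3 -c "
from plant import order
print(order.job_done())"
```

```text
the job is handed in; nothing more can be done
None
```

The handle is clicked onto the carrier, and the carrier is standing on the middle of the mat with the gripper clear. I handed the job in at about 19.6 s of the 58 s allowed.

- **Handle choice:** I took the one measuring 146 mm over its feet. The look-alike measures about 113 mm and was left alone.
- **Pressing:** In the readings after each short step, the force rose to about 8 N, then dropped to about 0 N at the click. I then pressed to 20 N against the hard stop. These readings could have missed a higher peak between steps.
- **Lift and set-down:** The carrier hung level at about 6 N. I lowered it in 2 mm steps until it touched the mat with 4 N, then opened the fingers and backed away.
- **Last checks:** The carrier's rim is centred on the mat to about 1 mm, and its sides are within 1° of the mat's. Both hooks stand proud through the slots, and the bystanders look unmoved in the scene view.
- **Disagreement:** The hook tips put the centre about 3 mm off sideways and came out about 6 mm too far apart. The hook barbs and pixel size probably explain this, so I trusted the rim.

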